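# Line up a grinder bracket with a drift pin and clamp it

## Robot

A 6-joint arm with a two-finger parallel gripper is mounted at the origin on the work surface. World frame = base frame: x ahead of the robot, y to its left, z up, the work surface at z = 0. Lengths are in m, angles in rad, forces in N, time in s.
With the tool pointing down it reaches from about 0.3 to 0.775 m from the base axis. Payload 14.6 kg.
Tool frame: the origin (TCP) lies between the finger pads; the fingertips stand 8 mm ahead of it and the grasp point (between the pads) lies 11 mm behind it; x points along the fingers, y is the direction in which the jaws open and shut, and the axes are right-handed (so a half turn about x gives the same grasp; the last joint's range is limited). The gripper opens to 94 mm and grips with 3 to 60 N. Pads are 16 mm wide; open, the fingers measure 119 mm over their backs; the gripper's body (75 mm by 177 mm) begins 78 mm behind the grasp point.
Start: joints at [1.279, 0.3, 1.521, -0, 1.321, -0.067], TCP at [0.123, 0.536, 0.213] pointing down, gripper open.
Joint ranges: [-3.03, 3.03], [-0.79, 2.21], [0.23, 2.52], [-1.04, 4.18], [0, 3.07], [-2.55, 2.55]. Speed limits (rad/s): [2.22, 2.22, 2.57, 3.14, 3.14, 3.14].

## Interface

Orientations are given as [roll, pitch, yaw] about the fixed x, y, z axes, in that order (R = Rz(yaw) Ry(pitch) Rx(roll)).
In Python, from station import ctrl gives the robot as it stands.
- The arm moves only by the shell command python3 -m creep 'ROWS' [FORCE]. ROWS is a JSON object of lists of equal length, an entry for each row: "hand": the closure, from -1 (fully open) to 1 (shut); "slide": the shift along the tool's x, y, z in m, a list of three; "spin": the turn about the tool's x in degrees. A call has 1 to 12 rows; each row is the pose to reach, as a shift and turn from the pose commanded when the call began, along the tool's axes at that moment; what a row does not reach only later rows make up. A row lasts 1/12 s, in which the tool goes at most 41.7 mm and 7.16 degrees, less where a joint would pass 70% of its speed; a pose out of reach is approached as far as the arm can. A call with a gripper value outside its range is refused whole. The fingers move at their own pace and stop on an object; FORCE is the grip in N (left out, the last holds). Time passes only in rows, so rows that repeat a pose let the fingers close. It gives the time, the measured TCP pose, the force and the opening at its end, in the units of the state.
- ctrl.get_obs(): the state, without advancing time (a new reading comes with each control period).
- ctrl.camera(name): name is "scene" or "top" or "wrist"; returns the picture (480x640x3 uint8, red, green, blue); there is no depth.
- ctrl.calibration(name): a dict with "K" (3x3 intrinsics, pixels), "k1" (the pictures are not rectified: a ray, as slopes to the right and down, at radius r is drawn at 1 + k1 r^2 times it, then the intrinsics apply), "R" (3x3) and "t" (3): a world point X has camera coordinates R X + t. Camera axes: x right, y down, z forward; pixel columns grow to the right and rows downward; lengths in m; the calibration is good to about 2 mm. A picture is of the moment at which its call begins: read the wrist's pose just before it. calibration takes no time and is no camera call; for the wrist camera it gives the pose at the moment of the call.
- ctrl.hand_in(): hands the job in, once; it reports no verdict.
The state is a dict: "time_s": time; "qpos": joint angles; "joint_vel": joint speeds; "tau": joint torques, N m; "ee_pos": TCP position; "eef_rot": TCP orientation; "force": force on the tool from outside, world axes, zero at the start; "moment": the same for the moment, N m; "grip_width": finger opening in m.
Only numpy, scipy, OpenCV 4.12 (cv2) and the standard library are available. Lean on these libraries where they do the work, as an engineer would, in place of code of your own. Each camera call takes 0.05 s, during which the arm holds its last target.

## Task

The hole in the guard bracket is out of line with the hole in the grinder foot under it. Take the tapered pin with the red collar out of the rack and work it gently down through both holes, letting it lead sideways instead of forcing it, until its collar sits flat on the bracket; then let go, swing the clamp handle fully round to its closed stop and leave it. Leave the pin in, and leave everything else where it is.

Things in the scene. Friction and masses are not known exactly. Their poses are not given: they have to be found in the camera images.
- pin: The tapered pin, aluminium, 0.13 to 0.21 kg, 118 mm long, upright in one of the rack's three holes (which one varies). Origin: centre of its narrow foot; z up along the pin. 7 mm thick at the foot, growing evenly to 33 mm at 42 mm, then 33 mm straight to the red collar (45 mm wide, 62 to 68 mm above the foot); above it a plain round grip, 18 mm thick, 68 to 118 mm above the foot.
- pin_grip (a point): Point on the pin's axis where it is best gripped, 94 mm above the foot and 26 mm above the collar's top.
- pin_collar (a point): Point on the pin's axis at the underside of the red collar, 62 mm above the foot. In the rack it rests on the rack's top.
- rack: Wooden tool rack, 210 (x) x 70 (y) x 70 mm high, fixed. Origin: centre of its underside. Three 37 mm through holes in its 10 mm top board, at x = -65, 0 and +65 mm.
- foot: Blue hollow cast foot of a grinder, fixed, 150 (x) x 230 (y) mm, top at 75 mm, empty below its top down to the table. Origin: centre of its underside. The pin must never press on the foot or what it carries (bush, bracket, clamp) with more than 20 N, all its contacts added up; 3 to 8 N on the tool is enough for the whole job if it yields sideways.
- bush_middle (a point): Middle of the brass bush set flush in the foot's top under the bracket, at z = 75 mm. The bush is 10 mm thick with a 35 mm through hole, and eccentric: the hole's centre lies 12.5 mm from this point, in a direction that differs each time and is not measured. The bush cannot be moved; the bracket can.
- bracket_hole (a point): Centre of the upper rim of the 35 mm hole in the grey bracket, z = 83 mm. The bracket is a 120 x 120 x 8 mm plate on the foot, axes along the foot's, with a 45 mm upright flange 54 mm from the hole on the foot's +x side. It slides stiffly (1.8 N along each axis) up to 16 mm each way in x and y, never turns, and stays where left. It starts within 1.2 mm of the bush's middle.
- clamp (a joint): Angle of the swing clamp, about a vertical axis: 0 open (its handle points along the foot's -x), growing clockwise as seen from above to 1.57 rad at the closed stop (handle along the foot's +y, nose over the bracket's edge). Starts between 0 and 0.25. Stiff: about 2 N at the knob; it stays where it is left.
- clamp_knob (a point): Centre of the top of the black upright round knob at the end of the clamp handle: 18 mm thick, its top at z = 140 mm, standing free 41 mm above the handle bar; it is 85 mm from the clamp's axis and turns with the handle.
- clamp_pivot (a point): Point on the clamp's vertical axis, at the height of the knob's top (z = 140 mm).
- punch: Bystander in the rack: stepped punch with dark collar and brass grip. Origin on its axis, 62 mm below the collar's underside.
- dowel: Bystander in the rack: short straight dowel with steel collar and black top, 24 mm thick. Origin on its axis, 62 mm below the collar's underside.
- wheel: Bystander: grey grinding wheel lying flat, 120 mm across, 20 mm thick.
- wrench: Bystander: steel wrench lying on the table.
- oil: Bystander: yellow bottle, 52 mm across, 130 mm high.
- tub: Bystander: open blue tub, 150 x 110 x 50 mm.
- driver: Bystander: screwdriver with a green handle.
- grease: Bystander: grey tin, 70 mm across, 70 mm high.
Not all that is in view belongs to the job. Leave any blue look-alike of the pin alone.

How it is judged:
On the way, in this order (a step that is already met when the one before it is completed fails the run):
1. the tapered pin is out of the rack, with the clamp still open (z of pin in the frame of rack above 0.072 m and value of joint clamp below 0.5 rad), for 0.1 s.
2. the pin is home through both holes, collar on the bracket, clamp still open (z of pin_collar in the frame of bracket_hole between -0.003 and 0.003 m and horizontal distance between pin_collar and bracket_hole below 0.003 m and angle between pin's own z axis and vertical below 0.08 rad and value of joint clamp below 0.5 rad), for 0.2 s.
3. the clamp is closed (value of joint clamp above 1.45 rad), for 0.2 s.
At the end, for the whole second after the job is handed in: The pin stands upright (within 0.08 rad) and at rest through both holes with the underside of its collar within 3 mm of the bracket's top and its axis within 3 mm of the bracket hole's centre, and the clamp stands at 1.45 rad or more (z of pin_collar in the frame of bracket_hole between -0.003 and 0.003 m and horizontal distance between pin_collar and bracket_hole below 0.003 m and angle between pin's own z axis and vertical below 0.08 rad and value of joint clamp above 1.45 rad and linear speed of pin below 0.02 m/s); the robot touches nothing.
It fails at once if the pin is forced: it presses on the foot, bush, bracket or clamp with more than 20 N (contact force between pin and foot above 20 N).
It fails at once if another tool in the rack is moved by more than 20 mm (distance of any of punch, dowel from where it was at the start of the episode above 0.02 m).
It fails at once if a bystander on the table is moved by more than 20 mm (distance of any of wheel, wrench, oil, tub, driver, grease from where it was at the start of the episode above 0.02 m).
It also fails if it takes over 72 s, if anything falls off the work surface, if the arm or the gripper's body presses on something with over 40 N, if the wrist force passes 120 N, or if a joint passes its speed limit or range.

## Working session

There is one attempt and no reset: what is moved stays moved. The work goes in short steps, Python scripts to look and compute and a shell command to move; the robot and the scene stay as the last step left them, time stands still between calls to the robot, and variables do not carry over. Pictures are saved under pics/ and viewed, and the job is handed in when it is done.

```bash
mkdir -p pics; ls; python3 - <<'E'
from station import ctrl
import cv2
o=ctrl.get_obs();print(o)
for n in ["scene","top","wrist"]:
    c=ctrl.calibration(n);print(n,c)
    cv2.imwrite(f"pics/{n}0.png",ctrl.camera(n)[:,:,::-1])
E
```

```text
pics
{'time_s': 0.0, 'qpos': array([ 1.27945325e+00,  3.00443957e-01,  1.52159432e+00, -1.75333815e-05,
        1.32066384e+00, -6.66271605e-02]), 'joint_vel': array([ 0.00070616, -0.00062045, -0.00035199, -0.00078942, -0.00017731,
       -0.00083683]), 'tau': array([ 5.07059904e-04, -5.31808734e+01, -3.52734411e+01,  7.08668190e-02,
        2.44415668e-02, -1.11486959e-04]), 'ee_pos': array([0.122506  , 0.53592664, 0.2128956 ]), 'eef_rot': array([-1.62211742,  1.56968673, -1.84682899]), 'force': array([ 0.06431098, -0.15770755, -0.22345588]), 'moment': array([-0.0133187 , -0.02195267, -0.01735199]), 'grip_width': 0.09373317089708479}
scene {'K': array([[451.56089398,   0.        , 318.93096213],
       [  0.        , 451.56089398, 238.06714858],
       [  0.        ,   0.        ,   1.        ]]), 'k1': -0.0405913495638078, 'R': array([[-0.896552  ,  0.44278796,  0.01154693],
       [ 0.26002304,  0.54723817, -0.79556169],
       [-0.35858406, -0.71025996, -0.60576254]]), 't': array([ 0.52634077, -0.06275975,  1.32902056])}
top {'K': array([[498.16780933,   0.        , 315.91891572],
       [  0.        , 498.16780933, 238.8974551 ],
       [  0.        ,   0.        ,   1.        ]]), 'k1': 0.016349622737718894, 'R': array([[ 0.02975119, -0.99938313, -0.01866076],
       [-0.99787766, -0.02861418, -0.05849272],
       [ 0.05792268,  0.02036139, -0.99811341]]), 't': array([-0.02636298,  0.56471958,  1.28721939])}
wrist {'K': array([[426.58713454,   0.        , 317.00330614],
       [  0.        , 426.58713454, 242.59577889],
       [  0.        ,   0.        ,   1.        ]]), 'k1': -0.03136779903120388, 'R': array([[ 2.22267114e-01,  9.74985755e-01,  3.28090094e-04],
       [ 9.44807548e-01, -2.15470451e-01,  2.46801910e-01],
       [ 2.40699040e-01, -5.45459662e-02, -9.69065895e-01]]), 't': array([-0.54977842, -0.02569986,  0.38862492])}
```

View pics/scene0.png

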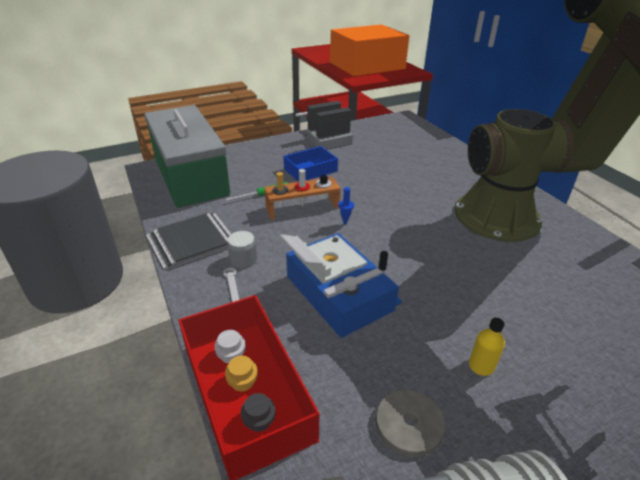

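View pics/top0.png

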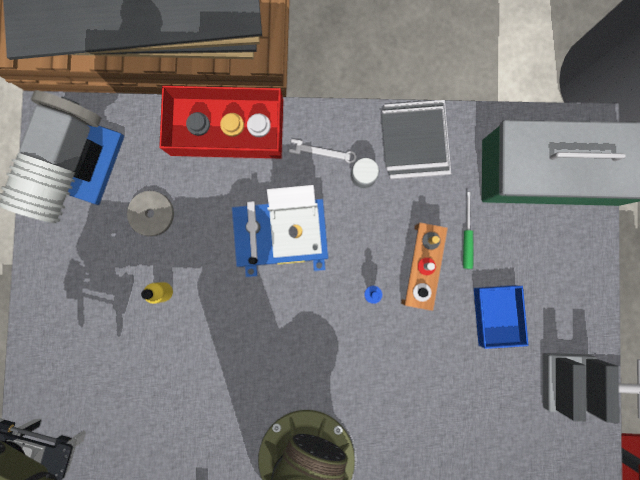

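View pics/wrist0.png

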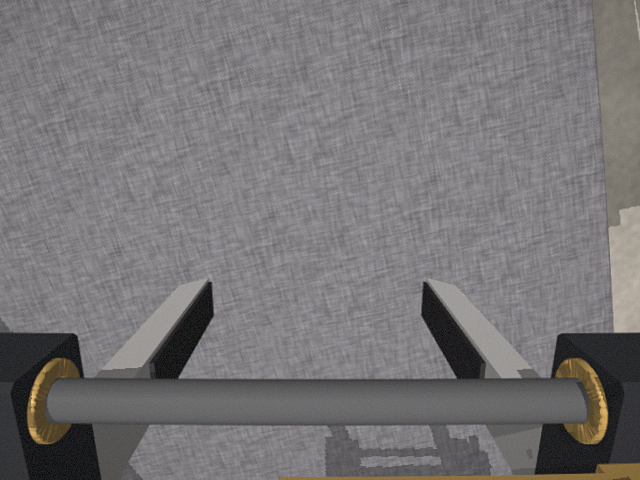

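```bash
cat > h.py <<'E'
import numpy as np,cv2
from station import ctrl
def px2w(c,uv,z):
    K=c["K"];d=np.array([(uv[0]-K[0,2])/K[0,0],(uv[1]-K[1,2])/K[1,1]]);s=d.copy()
    for _ in range(20): s=d/(1+c["k1"]*(s@s))
    r=c["R"].T@np.array([s[0],s[1],1]);o=-c["R"].T@c["t"]
    return o+r*(z-o[2])/r[2]
def w2px(c,X):
    p=c["R"]@np.asarray(X)+c["t"];s=p[:2]/p[2];s=s*(1+c["k1"]*(s@s))
    return c["K"][:2,:2]@s+c["K"][:2,2]
def crop(src,x0,y0,x1,y1,f,out):
    im=cv2.imread(src)[y0:y1,x0:x1];im=cv2.resize(im,None,fx=f,fy=f,interpolation=cv2.INTER_CUBIC);cv2.imwrite(out,im)
E
python3 - <<'E'
from h import *
crop("pics/top0.png",225,175,345,280,6,"pics/t1.png")
crop("pics/top0.png",360,215,460,315,6,"pics/t2.png")
crop("pics/scene0.png",250,150,410,340,4,"pics/s1.png") if 0 else crop("pics/scene0.png",250,160,410,310,5,"pics/s1.png") if 0 else crop("pics/scene0.png",250,160,410,310,4,"pics/s1.png")
E
```

```text
(no output)
```

View pics/t1.png

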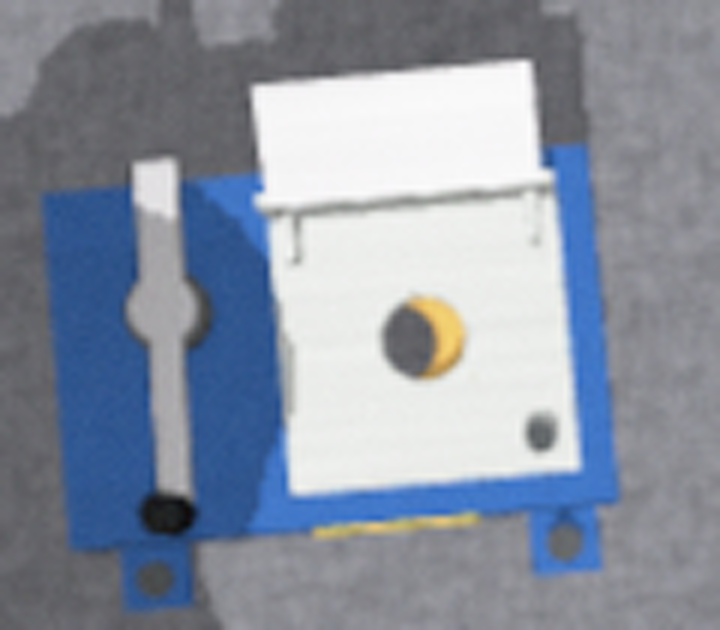

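View pics/t2.png

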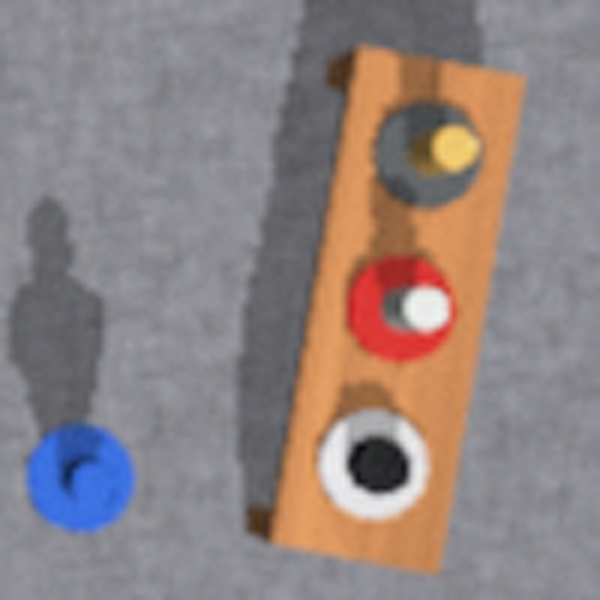

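View pics/s1.png

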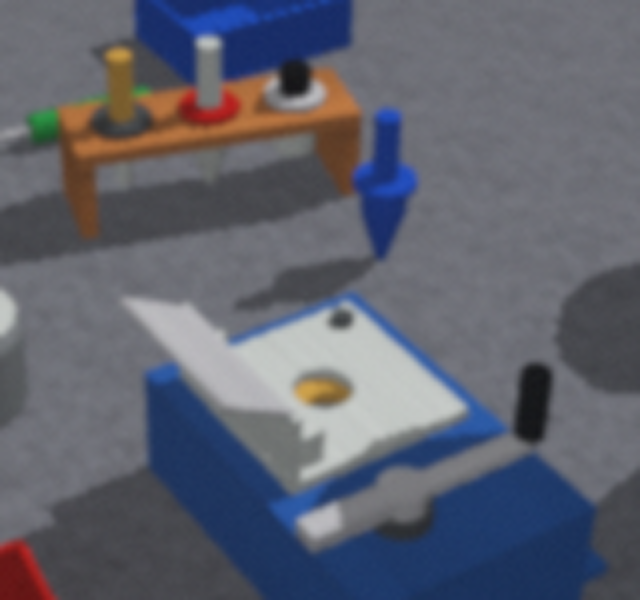

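```bash
python3 - <<'E'
from h import *
T=ctrl.calibration("top");S=ctrl.calibration("scene");W=ctrl.calibration("wrist")
for c in(T,S,W): print("cam",-c["R"].T@c["t"])
def t1(x,y):return ((x+.5)/6-.5+225,(y+.5)/6-.5+175)
def t2(x,y):return ((x+.5)/6-.5+360,(y+.5)/6-.5+215)
def s1(x,y):return ((x+.5)/4-.5+250,(y+.5)/4-.5+160)
P=lambda n,v:print(n,np.round(v,4))
P("collar top",px2w(T,t2(401,308),.076));P("pin top",px2w(T,t2(426,308),.126))
P("pintop scene",px2w(S,s1(208,43),.126));P("collar scene",px2w(S,s1(209,104),.076))
P("punch collar",px2w(T,t2(427,155),.076));P("dowel collar",px2w(T,t2(374,464),.076))
for q in [(359,45),(525,75),(438,573),(272,541)]:P("rack c",px2w(T,t2(*q),.07))
P("hole",px2w(T,t1(424,338),.083));P("hole scene",px2w(S,s1(322,388),.083))
for q in [(290,495),(581,467),(553,175),(268,200)]:P("br c",px2w(T,t1(*q),.083))
for q in [(44,192),(74,550),(619,500),(583,145)]:P("foot c",px2w(T,t1(*q),.075))
P("knob",px2w(T,t1(166,512),.14));P("knob sc",px2w(S,s1(536,367),.14))
P("pivot(z~.1)",px2w(T,t1(163,312),.1))
P("pivot(z~.1)s",px2w(S,s1(405,488),.1))
from scipy.spatial.transform import Rotation as R
print(R.from_euler('xyz',ctrl.get_obs()['eef_rot']).as_matrix().round(3))
E
```

```text
cam [ 0.48974619 -0.0363973   1.31733097]
cam [0.96477644 0.74523726 0.749064  ]
cam [0.05294013 0.55169561 0.38320459]
collar top [ 0.5026 -0.2866  0.076 ]
pin top [ 0.5024 -0.2864  0.126 ]
pintop scene [ 0.4999 -0.2906  0.126 ]
collar scene [ 0.4998 -0.2905  0.076 ]
punch collar [ 0.5662 -0.2963  0.076 ]
dowel collar [ 0.4382 -0.2766  0.076 ]
rack c [ 0.6117 -0.2686  0.07  ]
rack c [ 0.6011 -0.3375  0.07  ]
rack c [ 0.3941 -0.3048  0.07  ]
rack c [ 0.405  -0.2364  0.07  ]
hole [0.5798 0.0408 0.083 ]
hole scene [0.5785 0.0389 0.083 ]
br c [0.5131 0.0941 0.083 ]
br c [ 0.5282 -0.0258  0.083 ]
br c [ 0.6492 -0.0107  0.083 ]
br c [0.6354 0.1075 0.083 ]
foot c [0.6371 0.2026 0.075 ]
foot c [0.4878 0.1841 0.075 ]
foot c [ 0.5152 -0.0419  0.075 ]
foot c [ 0.6631 -0.0227  0.075 ]
knob [0.5039 0.1368 0.14  ]
knob sc [0.4994 0.1332 0.14  ]
pivot(z~.1) [0.5862 0.147  0.1   ]
pivot(z~.1)s [0.5868 0.1491 0.1   ]
[[-0.     0.223  0.975]
 [-0.001  0.975 -0.223]
 [-1.    -0.001 -0.   ]]
```

```bash
python3 -m creep '{"hand":[-1,-1,-1,-1,-1,-1,-1,-1,-1,-1,-1,-1],"slide":[[-0.007,-0.015,0.02],[-0.014,-0.03,0.04],[-0.025,-0.05,0.065],[-0.03,-0.07,0.09],[-0.04,-0.09,0.116],[-0.045,-0.11,0.142],[-0.05,-0.13,0.168],[-0.055,-0.15,0.194],[-0.06,-0.17,0.22],[-0.065,-0.185,0.24],[-0.067,-0.195,0.25],[-0.067,-0.195,0.25]],"spin":[0,0,0,0,0,0,0,0,0,0,0,0]}'
python3 -m creep '{"hand":[-1,-1,-1,-1,-1,-1,-1,-1,-1,-1,-1,-1],"slide":[[0,-0.015,0.02],[0,-0.03,0.04],[0,-0.05,0.065],[0,-0.07,0.09],[0,-0.09,0.116],[0,-0.11,0.142],[0,-0.13,0.168],[-0.01,-0.15,0.194],[-0.02,-0.17,0.22],[-0.02,-0.185,0.24],[-0.02,-0.19,0.246],[-0.02,-0.19,0.246]],"spin":[0,0,0,-2,-4,-6,-9,-12,-15,-18,-20,-20]}'
python3 - <<'E'
from h import *
o=ctrl.get_obs();print(o['ee_pos'],o['time_s'])
import pickle
c=ctrl.calibration("wrist");im=ctrl.camera("wrist");cv2.imwrite("pics/w1.png",im[:,:,::-1]);pickle.dump(c,open("w1.pkl","wb"))
E
```

```text
time_s: 1.15
ee_pos: [0.3241, 0.2887, 0.2808]
eef_rot: [0.373, 1.57, 0.145]
force: [0.4, 0.5, -0.4]
grip_width: 0.0942
time_s: 2.15
ee_pos: [0.521, 0.0497, 0.2996]
eef_rot: [3.041, 1.569, -3.118]
force: [-0.6, 0.2, -0.1]
grip_width: 0.0941
[0.5209711  0.04974549 0.29956686] 2.15
```

View pics/w1.png

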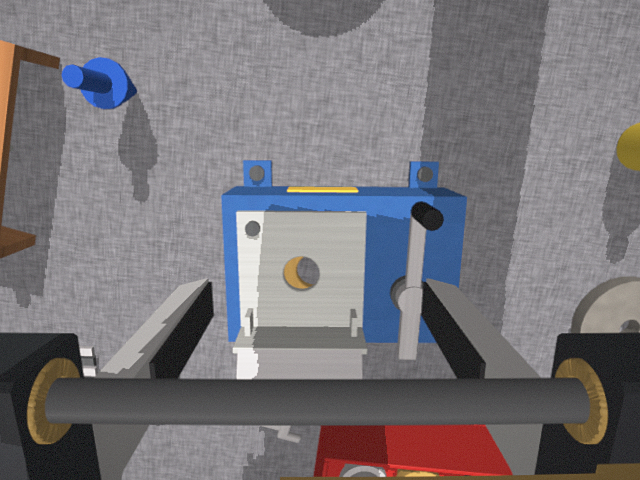

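```bash
python3 - <<'E'
from h import *
crop("pics/w1.png",215,180,375,300,5,"pics/w1a.png")
crop("pics/w1.png",375,190,475,310,5,"pics/w1c.png")
crop("pics/w1.png",270,240,335,305,9,"pics/w1b.png")
E
```

```text
(no output)
```

View pics/w1a.png

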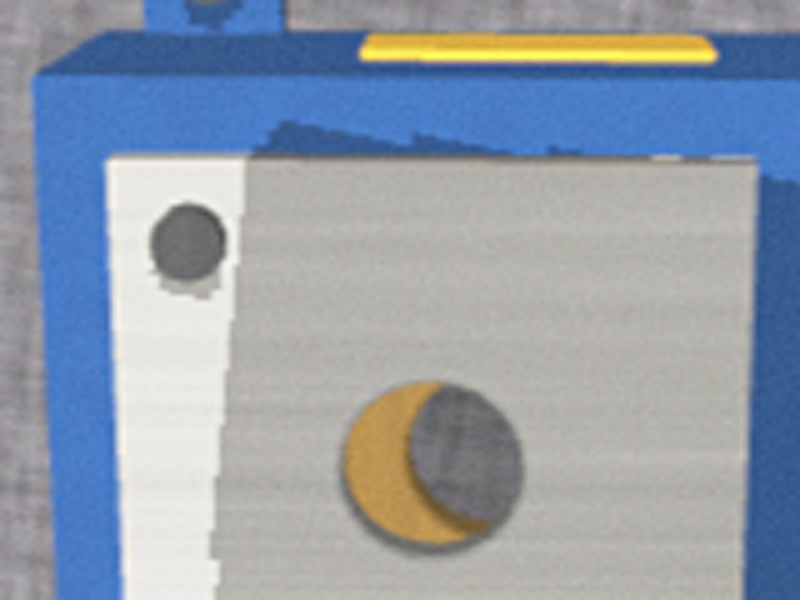

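View pics/w1b.png

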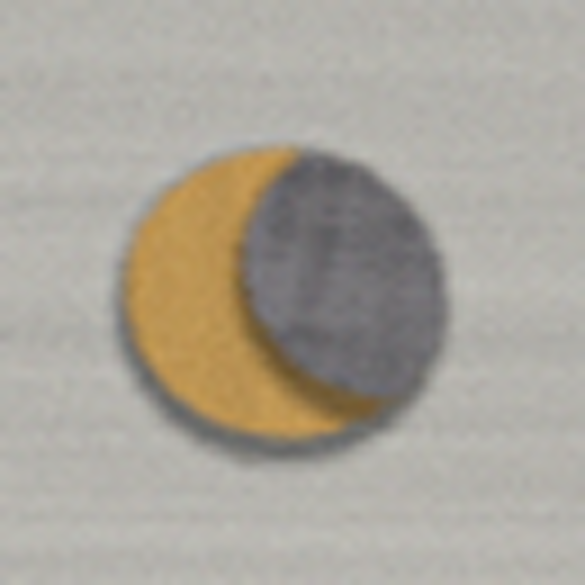

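View pics/w1c.png

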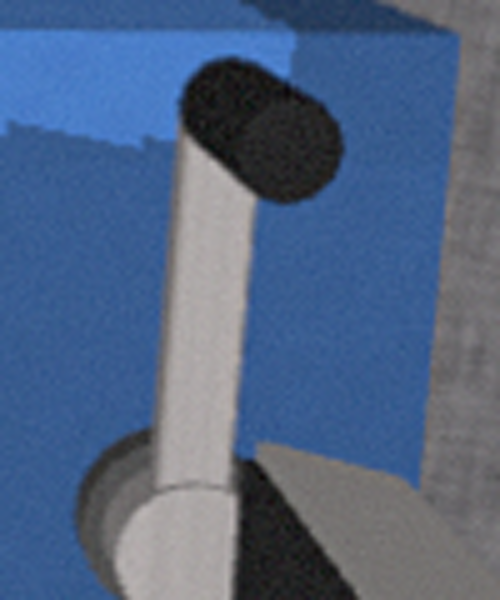

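```bash
python3 - <<'E'
from h import *
import pickle
from scipy.optimize import least_squares
c=pickle.load(open("w1.pkl","rb"))
b=lambda x,y:((x+.5)/9-.5+270,(y+.5)/9-.5+240)
def fit(pts,z,r=None):
    W=np.array([px2w(c,b(*p),z)[:2] for p in pts])
    f=lambda v:np.hypot(*(W-v[:2]).T)-(r if r else v[2])
    s=least_squares(f,list(W.mean(0))+([] if r else [.0175]));return s.x,np.abs(s.fun).max()
print("bracket",fit([(118,290),(447,290),(300,145),(270,458),(180,180),(410,195),(400,405),(165,400)],.083))
arc=[(297,155),(270,187),(248,240),(246,280),(262,330),(295,377),(345,410)]
h,e=fit([(118,290),(447,290),(300,145),(270,458),(180,180),(410,195),(400,405),(165,400)],.083,.0175)
g,e2=fit(arc,.075,.0175);print(g,e2,g-h[:2],np.hypot(*(g-h[:2])),"free",fit(arc,.075))
a=lambda x,y:((x+.5)/5-.5+215,(y+.5)/5-.5+180)
C=lambda x,y:((x+.5)/5-.5+375,(y+.5)/5-.5+190)
for q in[(107,157),(757,160),(125,590),(745,590)]:print(px2w(c,a(*q),.083).round(4))
print("knob",px2w(c,C(290,145),.14).round(4))
T=ctrl.calibration("top")
E
```

```text
bracket (array([0.57913949, 0.04202757, 0.0173358 ]), np.float64(0.00047216733862855825))
[0.57656306 0.05496394] 0.00015554308429117578 [-0.00258579  0.01293895] 0.01319479459644496 free (array([0.57655781, 0.05498189, 0.0175156 ]), np.float64(0.0001530408705551524))
[ 0.5272 -0.0243  0.083 ]
[0.5129 0.0943 0.083 ]
[ 0.6115 -0.0142  0.083 ]
[0.5966 0.1049 0.083 ]
knob [0.5026 0.1395 0.14  ]
```

```bash
python3 -m creep '{"hand":[-1,-1,-1,-1,-1,-1,-1,-1,-1,-1,-1,-1],"slide":[[0,-0.015,-0.005],[0,-0.035,-0.01],[0,-0.065,-0.02],[0,-0.1,-0.03],[0,-0.14,-0.04],[0,-0.18,-0.055],[0,-0.22,-0.065],[0,-0.26,-0.08],[0,-0.29,-0.09],[0,-0.31,-0.097],[0,-0.325,-0.1],[0,-0.325,-0.1]],"spin":[0,0,2,4,6,8,10,12,14,16,16,16]}'
python3 - <<'E'
from h import *
import pickle
o=ctrl.get_obs();print(o['ee_pos'],o['time_s'])
c=ctrl.calibration("wrist");im=ctrl.camera("wrist");cv2.imwrite("pics/w2.png",im[:,:,::-1]);pickle.dump(c,open("w2.pkl","wb"))
p=w2px(c,[.502,-.288,.1]);print(p)
E
```

```text
time_s: 3.2
ee_pos: [0.4613, -0.2854, 0.3001]
eef_rot: [2.869, 1.57, 2.713]
force: [0.3, 0.9, 0.3]
grip_width: 0.0944
[ 0.46129807 -0.28543479  0.30010923] 3.2
[320.93484249 261.56190792]
```

View pics/w2.png

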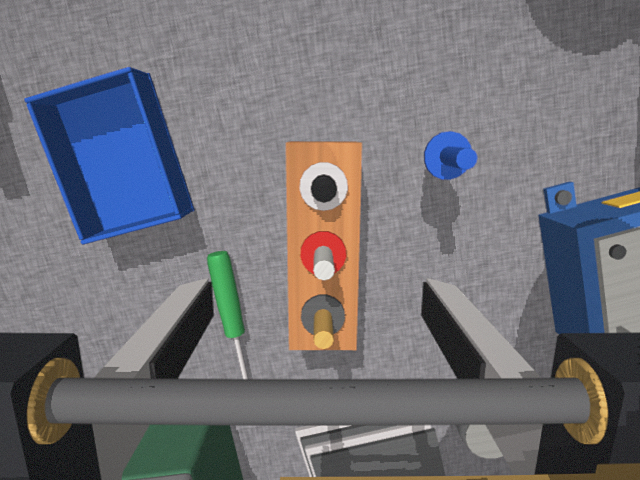

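```bash
python3 - <<'E'
from h import *
crop("pics/w2.png",290,220,360,290,8,"pics/w2a.png")
E
```

```text
(no output)
```

View pics/w2a.png

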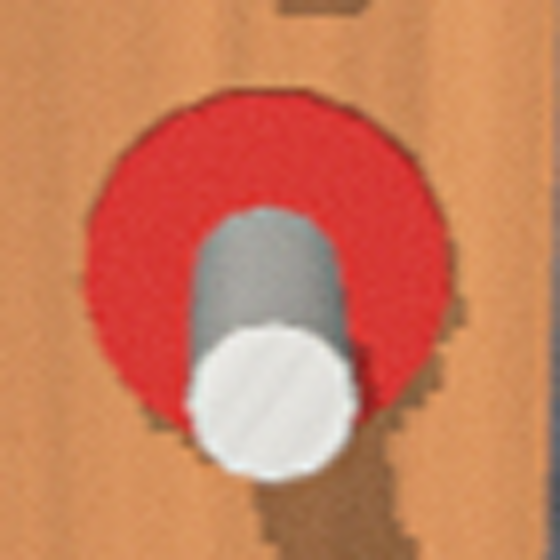

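```bash
python3 - <<'E'
from h import *
import pickle
c=pickle.load(open("w2.pkl","rb"))
a=lambda x,y:((x+.5)/8-.5+290,(y+.5)/8-.5+220)
p=px2w(c,a(272,402),.126);print("top",p.round(4),"collar",px2w(c,a(268,265),.076).round(4))
from scipy.spatial.transform import Rotation as R
o=ctrl.get_obs();M=R.from_euler('xyz',o['eef_rot']).as_matrix();print(M.round(3))
d=np.array([.5022,-.288,.102-.011])-o['ee_pos'];print(d, M.T@d)
d=np.array([p[0],p[1],.102-.011])-o['ee_pos'];print(d, M.T@d)
E
```

```text
top [ 0.5017 -0.286   0.126 ] collar [ 0.5007 -0.2855  0.076 ]
[[-0.     0.154  0.988]
 [ 0.     0.988 -0.154]
 [-1.     0.    -0.   ]]
[ 0.04057266 -0.003814   -0.20920082] [0.20918859 0.00241625 0.04074269]
[ 0.04011627 -0.00179718 -0.20920082] [0.20918956 0.00433845 0.03998044]
```

```bash
python3 -m creep '{"hand":[-1,-1,-1,-1,-1,-1,-0.4,-0.4,-0.4,-0.4,-0.4,-0.4],"slide":[[0.01,0.001,0.01],[0.025,0.002,0.02],[0.04,0.004,0.03],[0.06,0.004,0.04],[0.085,0.004,0.04],[0.11,0.004,0.04],[0.135,0.004,0.04],[0.16,0.004,0.04],[0.18,0.004,0.04],[0.195,0.004,0.04],[0.206,0.004,0.04],[0.206,0.004,0.04]],"spin":[0,0,0,0,0,0,0,0,0,0,0,0]}'
python3 - <<'E'
from h import *
cv2.imwrite("pics/w3.png",ctrl.camera("wrist")[:,:,::-1])
E
```

```text
time_s: 4.25
ee_pos: [0.5014, -0.2849, 0.0919]
eef_rot: [2.674, 1.567, 2.521]
force: [0.1, -0.4, -0.9]
grip_width: 0.0659
```

View pics/w3.png

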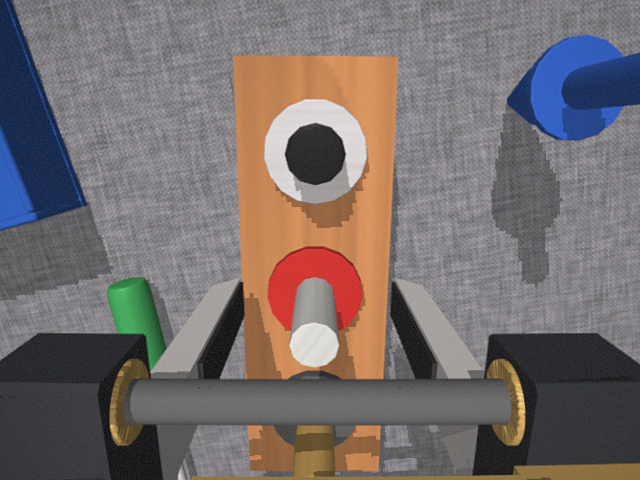

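```bash
python3 -m creep '{"hand":[0,0.3,0.5,0.7,0.9,1,1,1,1,1,1,1],"slide":[[0,0,0],[0,0,0],[0,0,0],[0,0,0],[0,0,0],[0,0,0],[0,0,0],[0,0,0],[0,0,0],[0,0,0],[0,0,0],[0,0,0]],"spin":[0,0,0,0,0,0,0,0,0,0,0,0]}' 25
python3 - <<'E'
from h import *
cv2.imwrite("pics/w4.png",ctrl.camera("wrist")[:,:,::-1])
E
```

```text
time_s: 5.3
ee_pos: [0.5015, -0.2869, 0.0945]
eef_rot: [-1.106, 1.571, -1.261]
force: [-0.6, -0.6, 1.8]
grip_width: 0.0179
```

View pics/w4.png

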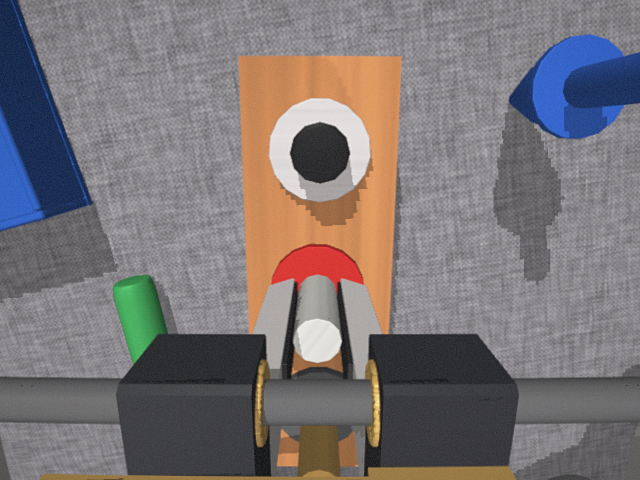

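```bash
python3 -m creep '{"hand":[1,1,1,1,1,1,1,1,1,1],"slide":[[-0.003,0,0],[-0.01,0,0],[-0.02,0,0],[-0.035,0,0],[-0.055,0,0],[-0.08,0,0],[-0.105,0,0],[-0.125,0,0],[-0.135,0,0],[-0.135,0,0]],"spin":[0,0,0,0,0,0,0,0,0,0]}'
python3 - <<'E'
from h import *
import pickle
print(ctrl.get_obs()['ee_pos'])
c=ctrl.calibration("wrist");pickle.dump(c,open("w5.pkl","wb"));cv2.imwrite("pics/w5.png",ctrl.camera("wrist")[:,:,::-1])
crop("pics/w5.png",240,220,400,400,3,"pics/w5a.png")
cv2.imwrite("pics/s5.png",ctrl.camera("scene")[:,:,::-1])
crop("pics/s5.png",220,80,400,220,4,"pics/s5a.png")
E
```

```text
time_s: 6.18
ee_pos: [0.5021, -0.2872, 0.2322]
eef_rot: [-0.42, 1.567, -0.575]
force: [0.3, -0.3, -0.5]
grip_width: 0.0178
[ 0.50206264 -0.28715445  0.23220673]
```

View pics/w5a.png

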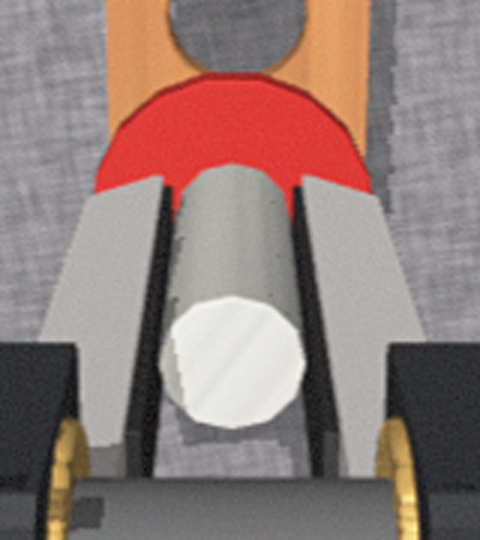

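View pics/s5a.png

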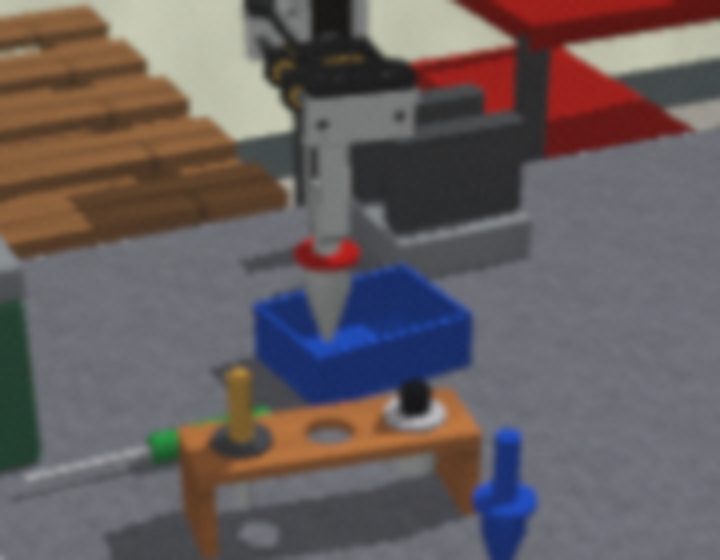

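```bash
python3 - <<'E'
from h import *
import pickle
c=pickle.load(open("w5.pkl","rb"))
a=lambda x,y:((x+.5)/3-.5+240,(y+.5)/3-.5+220)
for z in(.258,.262,.266):print(px2w(c,a(232,362),z).round(4))
print(w2px(c,[.5021,-.2872,.262]), -c["R"].T@c["t"], ctrl.get_obs()['ee_pos'])
E
```

```text
[ 0.5048 -0.2877  0.258 ]
[ 0.5028 -0.2874  0.262 ]
[ 0.5007 -0.287   0.266 ]
[317.16802931 338.6295782 ] [ 0.43087295 -0.27612821  0.40211859] [ 0.50127492 -0.2866963   0.22877409]
```

```bash
python3 -m creep '{"hand":[1,1,1,1,1,1,1,1,1,1,1,1],"slide":[[-0.01,0.015,0.001],[-0.015,0.035,0.002],[-0.015,0.06,0.004],[-0.015,0.095,0.006],[-0.015,0.13,0.008],[-0.015,0.17,0.011],[-0.015,0.21,0.013],[-0.015,0.25,0.016],[-0.015,0.29,0.018],[-0.015,0.32,0.02],[-0.015,0.338,0.022],[-0.015,0.345,0.022]],"spin":[0,0,-1,-2,-4,-6,-8,-10,-12,-14,-16,-16]}' 30
python3 -m creep '{"hand":[1,1],"slide":[[0,0,0],[0,0,0]],"spin":[0,0]}'
python3 - <<'E'
from h import *
import pickle
c=ctrl.calibration("wrist");cv2.imwrite("pics/w6.png",ctrl.camera("wrist")[:,:,::-1])
pickle.dump(c,open("w6.pkl","wb"))
cv2.imwrite("pics/s6.png",ctrl.camera("scene")[:,:,::-1])
crop("pics/s6.png",230,140,410,290,4,"pics/s6a.png")
print(ctrl.get_obs()['ee_pos'],ctrl.get_obs()['force'])
E
```

```text
time_s: 7.28
ee_pos: [0.5762, 0.0539, 0.2435]
eef_rot: [2.814, 1.569, 2.943]
force: [-0.0, -1.0, -2.2]
grip_width: 0.0176
time_s: 7.45
ee_pos: [0.5761, 0.0503, 0.244]
eef_rot: [-3.037, 1.57, -2.914]
force: [-0.4, -0.7, -1.9]
grip_width: 0.0178
[0.57624748 0.04949648 0.24431085] [ 0.58691589  0.13226215 -0.41734785]
```

View pics/w6.png

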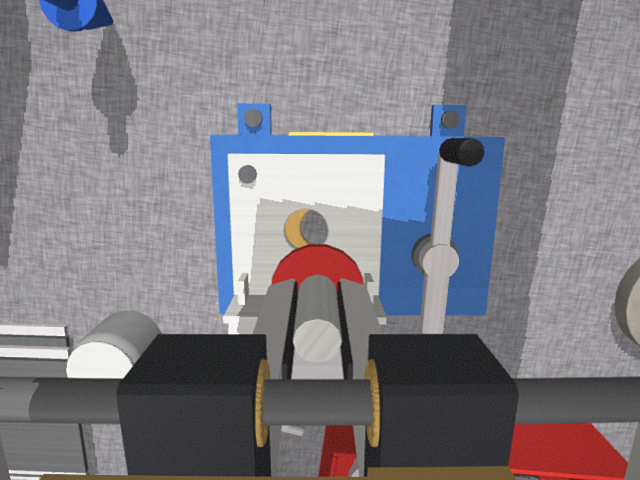

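View pics/s6a.png

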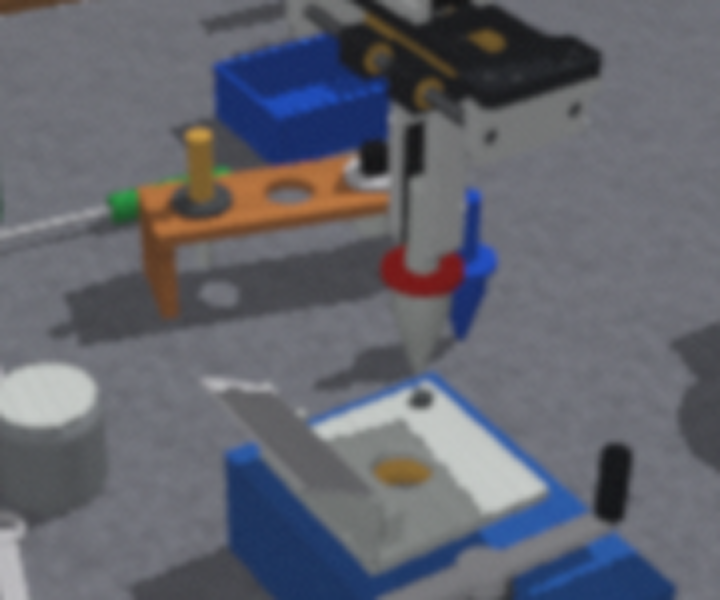

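```bash
python3 - <<'E'
from h import *
crop("pics/w6.png",275,200,335,255,10,"pics/w6a.png")
for i in range(4): print(ctrl.get_obs()['ee_pos'].round(4))
E
```

```text
[0.5762 0.0495 0.2443]
[0.5762 0.0495 0.2443]
[0.5762 0.0495 0.2443]
[0.5762 0.0495 0.2443]
```

View pics/w6a.png

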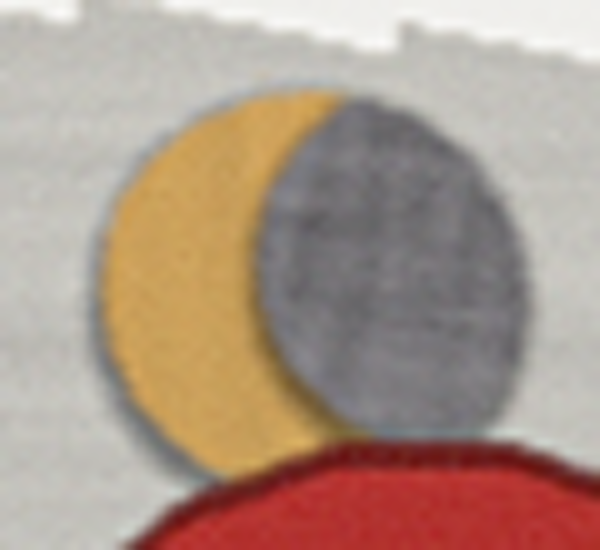

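```bash
python3 - <<'E'
from h import *
import pickle
from scipy.optimize import least_squares
c=pickle.load(open("w6.pkl","rb"))
b=lambda x,y:((x+.5)/10-.5+275,(y+.5)/10-.5+200)
def fit(pts,z,r=.0175):
    W=np.array([px2w(c,b(*p),z)[:2] for p in pts])
    s=least_squares(lambda v:np.hypot(*(W-v[:2]).T)-r,list(W.mean(0)));return s.x,np.abs(s.fun).max()
h,e=fit([(92,300),(530,300),(300,84),(180,140),(450,125),(505,200),(120,405),(110,220)],.083)
g,e2=fit([(350,97),(300,145),(262,215),(252,270),(262,330),(300,390),(340,428)],.075)
print(h,e,g,e2,g-h)
# tip position estimate from the collar visible in image?
o=-c["R"].T@c["t"];print(o)
S=ctrl.calibration("scene")
s=lambda x,y:((x+.5)/4-.5+230,(y+.5)/4-.5+140)
for X in ([.577,.0505,.159],[.577,.0505,.221]):
    p=w2px(S,X);print("expect tip/collar crop",(p-[230,140])*4+1.5)
print("hole expect",(w2px(S,[.5791,.042,.083])-[230,140])*4+1.5)
E
```

```text
[0.57966465 0.04197352] 0.0006263463908885575 [0.57700077 0.05438155] 0.0003809790167682535 [-0.00266388  0.01240803]
[0.50538768 0.04116119 0.41423898]
expect tip/collar crop [417.84714821 372.63112254]
expect tip/collar crop [421.58484393 278.27379199]
hole expect [403.54026117 471.42569338]
```

```bash
python3 -m creep '{"hand":[1,1,1,1,1,1,1,1,1,1],"slide":[[0.006,0,0],[0.015,0,0],[0.025,0,0],[0.035,0,0],[0.045,0,0],[0.054,0,0],[0.061,0,0],[0.066,0,0],[0.068,0,0],[0.068,0,0]],"spin":[0,0,0,0,0,0,0,0,0,0]}'
python3 - <<'E'
from h import *
cv2.imwrite("pics/s7.png",ctrl.camera("scene")[:,:,::-1])
crop("pics/s7.png",280,200,380,280,7,"pics/s7a.png")
print(ctrl.get_obs()['ee_pos'],ctrl.get_obs()['force'])
E
```

```text
time_s: 8.38
ee_pos: [0.5764, 0.0506, 0.176]
eef_rot: [3.13, 1.57, -3.029]
force: [-0.5, 0.7, -0.7]
grip_width: 0.0174
[0.57657132 0.05065653 0.17655609] [-0.57797945  0.12785674 -0.88920168]
```

View pics/s7a.png

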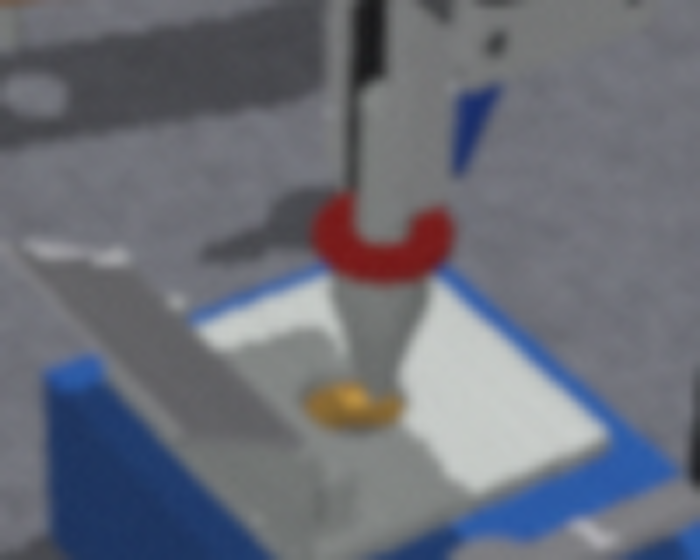

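```bash
python3 -m creep '{"hand":[1,1,1,1,1,1],"slide":[[0.002,0,0],[0.004,0,0],[0.006,0,0],[0.008,0,0],[0.010,0,0],[0.010,0,0]],"spin":[0,0,0,0,0,0]}'
python3 -m creep '{"hand":[1,1,1,1],"slide":[[0.002,0,0],[0.004,0,0],[0.006,0,0],[0.006,0,0]],"spin":[0,0,0,0]}'
python3 -m creep '{"hand":[1,1,1,1],"slide":[[0.002,0,0],[0.004,0,0],[0.006,0,0],[0.006,0,0]],"spin":[0,0,0,0]}'
```

```text
time_s: 8.93
ee_pos: [0.5763, 0.0507, 0.1659]
eef_rot: [3.04, 1.57, -3.118]
force: [-0.2, 0.3, -1.8]
grip_width: 0.0174
time_s: 9.27
ee_pos: [0.5763, 0.0506, 0.1599]
eef_rot: [3.112, 1.57, -3.047]
force: [-0.3, -0.0, -2.7]
grip_width: 0.0178
time_s: 9.6
ee_pos: [0.5763, 0.0506, 0.1539]
eef_rot: [3.054, 1.57, -3.105]
force: [0.6, 0.9, -1.3]
grip_width: 0.0177
```

```bash
python3 -m creep '{"hand":[1,1,1,1,1,1],"slide":[[0,0.0007,0],[0,0.0014,0],[0,0.002,0.0005],[0,0.003,0.001],[0,0.004,0.001],[0,0.004,0.001]],"spin":[0,0,0,0,0,0]}'
python3 -m creep '{"hand":[1,1,1,1],"slide":[[0.001,0,0],[0.002,0,0],[0.003,0,0],[0.003,0,0]],"spin":[0,0,0,0]}'
python3 -m creep '{"hand":[1,1,1,1],"slide":[[0.001,0,0],[0.002,0,0],[0.003,0,0],[0.003,0,0]],"spin":[0,0,0,0]}'
```

```text
time_s: 10.1
ee_pos: [0.577, 0.0549, 0.1545]
eef_rot: [-0.223, 1.571, -0.099]
force: [-0.4, -1.0, -0.9]
grip_width: 0.0175
time_s: 10.43
ee_pos: [0.577, 0.0547, 0.1512]
eef_rot: [-0.366, 1.571, -0.241]
force: [-0.2, -2.7, -1.6]
grip_width: 0.0173
time_s: 10.77
ee_pos: [0.5769, 0.0547, 0.1482]
eef_rot: [2.978, 1.57, 3.102]
force: [1.4, -1.0, -0.9]
grip_width: 0.0173
```

```bash
for i in 1; do :; done
python3 -m creep '{"hand":[1,1,1,1,1],"slide":[[0.001,0,0],[0.002,0,0],[0.003,0,0],[0.004,0,0],[0.004,0,0]],"spin":[0,0,0,0,0]}'
python3 -m creep '{"hand":[1,1,1,1,1],"slide":[[0.001,0,0],[0.002,0,0],[0.003,0,0],[0.004,0,0],[0.004,0,0]],"spin":[0,0,0,0,0]}'
python3 -m creep '{"hand":[1,1,1,1,1],"slide":[[0.001,0,0],[0.002,0,0],[0.003,0,0],[0.004,0,0],[0.004,0,0]],"spin":[0,0,0,0,0]}'
python3 -m creep '{"hand":[1,1,1,1,1],"slide":[[0.001,0,0],[0.002,0,0],[0.003,0,0],[0.004,0,0],[0.004,0,0]],"spin":[0,0,0,0,0]}'
```

```text
time_s: 11.18
ee_pos: [0.5769, 0.0547, 0.1442]
eef_rot: [3.068, 1.571, -3.091]
force: [0.9, -1.6, -0.9]
grip_width: 0.0175
time_s: 11.6
ee_pos: [0.5769, 0.0547, 0.1402]
eef_rot: [3.085, 1.571, -3.074]
force: [1.1, -2.3, -0.5]
grip_width: 0.0174
time_s: 12.02
ee_pos: [0.5769, 0.0547, 0.1362]
eef_rot: [2.985, 1.571, 3.109]
force: [1.2, -1.1, -2.1]
grip_width: 0.0174
time_s: 12.43
ee_pos: [0.577, 0.0547, 0.1322]
eef_rot: [2.805, 1.571, 2.93]
force: [1.3, -2.2, -1.0]
grip_width: 0.0175
```

```bash

python3 -m creep '{"hand":[1,1,1,1,1],"slide":[[0.001,0,0],[0.002,0,0],[0.003,0,0],[0.004,0,0],[0.004,0,0]],"spin":[0,0,0,0,0]}'
python3 -m creep '{"hand":[1,1,1,1,1],"slide":[[0.001,0,0],[0.002,0,0],[0.003,0,0],[0.004,0,0],[0.004,0,0]],"spin":[0,0,0,0,0]}'
python3 -m creep '{"hand":[1,1,1],"slide":[[0.0007,0,0],[0.0014,0,0],[0.0014,0,0]],"spin":[0,0,0]}'
```

```text
time_s: 12.85
ee_pos: [0.577, 0.0547, 0.1283]
eef_rot: [1.649, 1.571, 1.774]
force: [2.6, -1.2, -0.6]
grip_width: 0.017
time_s: 13.27
ee_pos: [0.5769, 0.0547, 0.1241]
eef_rot: [3.102, 1.57, -3.057]
force: [0.9, -0.7, -1.3]
grip_width: 0.0174
time_s: 13.52
ee_pos: [0.5769, 0.0547, 0.1229]
eef_rot: [2.995, 1.571, 3.119]
force: [1.9, -1.2, -2.1]
grip_width: 0.0175
```

```bash

python3 -m creep '{"hand":[1,1,1],"slide":[[0.0007,0,0],[0.0014,0,0],[0.0014,0,0]],"spin":[0,0,0]}'
```

```text
time_s: 13.77
ee_pos: [0.5769, 0.0547, 0.1215]
eef_rot: [3.033, 1.571, -3.126]
force: [1.9, -2.0, -1.5]
grip_width: 0.0174
```

```bash

python3 -m creep '{"hand":[1,1,1],"slide":[[0.0007,0,0],[0.0014,0,0],[0.0014,0,0]],"spin":[0,0,0]}'
python3 -m creep '{"hand":[1,1,1],"slide":[[0.0005,0,0],[0.001,0,0],[0.001,0,0]],"spin":[0,0,0]}'
```

```text
time_s: 14.02
ee_pos: [0.5769, 0.0547, 0.1201]
eef_rot: [-3.113, 1.571, -2.989]
force: [2.4, -1.0, -1.8]
grip_width: 0.0176
time_s: 14.27
ee_pos: [0.577, 0.0547, 0.1192]
eef_rot: [-2.874, 1.571, -2.75]
force: [2.2, -3.1, -1.6]
grip_width: 0.0174
```

```bash

python3 -m creep '{"hand":[1,1,1],"slide":[[0.0005,0,0],[0.001,0,0],[0.001,0,0]],"spin":[0,0,0]}'
```

```text
time_s: 14.52
ee_pos: [0.577, 0.0547, 0.1182]
eef_rot: [-2.874, 1.571, -2.749]
force: [1.8, -1.8, -0.5]
grip_width: 0.0177
```

```bash

python3 -m creep '{"hand":[1,1,1],"slide":[[0.0005,0,0],[0.001,0,0],[0.001,0,0]],"spin":[0,0,0]}'
```

```text
time_s: 14.77
ee_pos: [0.577, 0.0547, 0.1172]
eef_rot: [-2.889, 1.571, -2.765]
force: [1.6, -1.3, -1.2]
grip_width: 0.0173
```

```bash

python3 -m creep '{"hand":[1,1,1],"slide":[[0.0005,0,0],[0.001,0,0],[0.001,0,0]],"spin":[0,0,0]}'
```

```text
time_s: 15.02
ee_pos: [0.577, 0.0547, 0.1162]
eef_rot: [-2.301, 1.571, -2.177]
force: [1.8, -1.6, 0.1]
grip_width: 0.0175
```

```bash

python3 -m creep '{"hand":[1,1,1],"slide":[[0.0005,0,0],[0.001,0,0],[0.001,0,0]],"spin":[0,0,0]}'
```

```text
time_s: 15.27
ee_pos: [0.577, 0.0547, 0.1151]
eef_rot: [2.451, 1.571, 2.576]
force: [1.3, -2.1, -1.0]
grip_width: 0.0174
```

```bash

python3 -m creep '{"hand":[1,1,1],"slide":[[0.0005,0,0],[0.001,0,0],[0.001,0,0]],"spin":[0,0,0]}'
```

```text
time_s: 15.52
ee_pos: [0.577, 0.0547, 0.1141]
eef_rot: [-2.7, 1.571, -2.575]
force: [2.0, -1.7, -0.5]
grip_width: 0.0175
```

```bash

python3 -m creep '{"hand":[1,1,1],"slide":[[0.0005,0,0],[0.001,0,0],[0.001,0,0]],"spin":[0,0,0]}'
```

```text
time_s: 15.77
ee_pos: [0.577, 0.0547, 0.1132]
eef_rot: [3.054, 1.571, -3.105]
force: [2.3, -0.5, -1.1]
grip_width: 0.0176
```

Straight shank has entered the bush freely. Look before seating.

```bash

python3 -m creep '{"hand":[1,1,1],"slide":[[0.001,0,0],[0.002,0,0],[0.002,0,0]],"spin":[0,0,0]}'
python3 - <<'E'
from h import *
cv2.imwrite("pics/s8.png",ctrl.camera("scene")[:,:,::-1])
crop("pics/s8.png",270,180,400,290,6,"pics/s8a.png")
cv2.imwrite("pics/w8.png",ctrl.camera("wrist")[:,:,::-1])
E
```

```text
time_s: 16.02
ee_pos: [0.5769, 0.0547, 0.111]
eef_rot: [3.075, 1.571, -3.083]
force: [2.0, -1.6, -0.2]
grip_width: 0.0178
```

View pics/s8a.png

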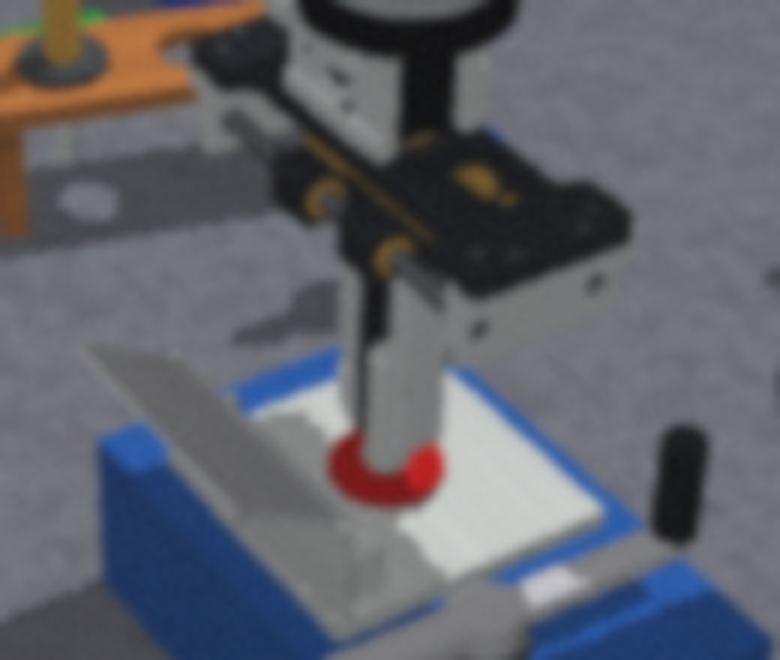

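View pics/w8.png

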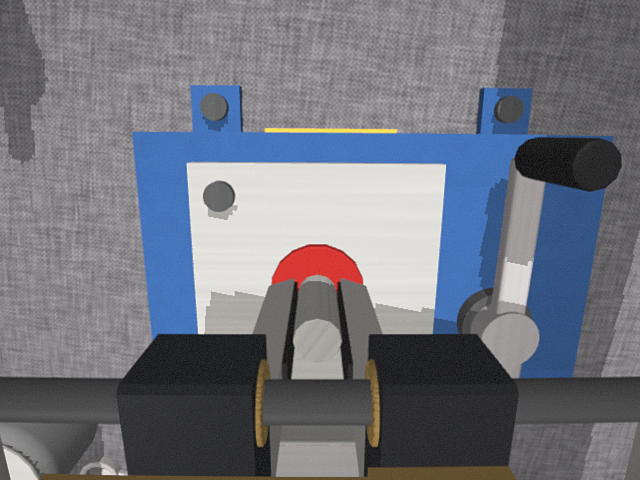

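```bash

python3 -m creep '{"hand":[1,1,1],"slide":[[0.0007,0,0],[0.0015,0,0],[0.0015,0,0]],"spin":[0,0,0]}'
python3 -m creep '{"hand":[1,1,1],"slide":[[0.0005,0,0],[0.001,0,0],[0.001,0,0]],"spin":[0,0,0]}'
```

```text
time_s: 16.37
ee_pos: [0.5769, 0.0547, 0.1096]
eef_rot: [-3.083, 1.571, -2.958]
force: [2.2, -0.9, -1.0]
grip_width: 0.0174
time_s: 16.62
ee_pos: [0.577, 0.0548, 0.1087]
eef_rot: [3.051, 1.571, -3.108]
force: [1.2, -1.3, -1.1]
grip_width: 0.0173
```

```bash

python3 -m creep '{"hand":[1,1,1],"slide":[[0.0003,0,0],[0.0006,0,0],[0.0006,0,0]],"spin":[0,0,0]}'
```

```text
time_s: 16.87
ee_pos: [0.577, 0.0547, 0.1081]
eef_rot: [3.132, 1.571, -3.027]
force: [0.5, -1.6, -0.1]
grip_width: 0.0178
```

```bash

python3 -m creep '{"hand":[1,1,1],"slide":[[0.0003,0,0],[0.0006,0,0],[0.0006,0,0]],"spin":[0,0,0]}'
```

```text
time_s: 17.12
ee_pos: [0.577, 0.0547, 0.1075]
eef_rot: [-3.057, 1.571, -2.933]
force: [1.3, -1.5, -1.0]
grip_width: 0.0175
```

```bash

python3 -m creep '{"hand":[1,1,1],"slide":[[0.0003,0,0],[0.0006,0,0],[0.0006,0,0]],"spin":[0,0,0]}'
```

```text
time_s: 17.37
ee_pos: [0.5771, 0.0548, 0.1074]
eef_rot: [-0.048, 1.57, 0.076]
force: [-0.3, -1.0, 4.2]
grip_width: 0.0174
```

```bash

python3 -m creep '{"hand":[0.7,0.4,0.2,0.1,0,0],"slide":[[-0.0002,0,0],[-0.0003,0,0],[-0.0003,0,0],[-0.0003,0,0],[-0.0003,0,0],[-0.0003,0,0]],"spin":[0,0,0,0,0,0]}'
python3 -m creep '{"hand":[0,0,0,0,0,0,0,0,0],"slide":[[-0.005,0,0],[-0.015,0,0],[-0.03,0,0],[-0.05,0,0],[-0.075,0,0],[-0.1,0,0],[-0.12,0,0],[-0.13,0,0],[-0.13,0,0]],"spin":[0,0,0,0,0,0,0,0,0]}'
python3 - <<'E'
from h import *
import pickle
print(ctrl.get_obs()['ee_pos'])
cv2.imwrite("pics/s9.png",ctrl.camera("scene")[:,:,::-1])
crop("pics/s9.png",270,200,400,300,6,"pics/s9a.png")
c=ctrl.calibration("wrist");cv2.imwrite("pics/w9.png",ctrl.camera("wrist")[:,:,::-1])
pickle.dump(c,open("w9.pkl","wb"))
E
```

```text
time_s: 17.87
ee_pos: [0.5769, 0.0548, 0.1071]
eef_rot: [2.797, 1.571, 2.921]
force: [0.3, -0.3, -0.2]
grip_width: 0.046
time_s: 18.62
ee_pos: [0.5776, 0.0548, 0.2401]
eef_rot: [-0.093, 1.567, 0.032]
force: [1.4, 0.0, -0.6]
grip_width: 0.047
[0.57764149 0.0547723  0.24006326]
```

View pics/s9a.png

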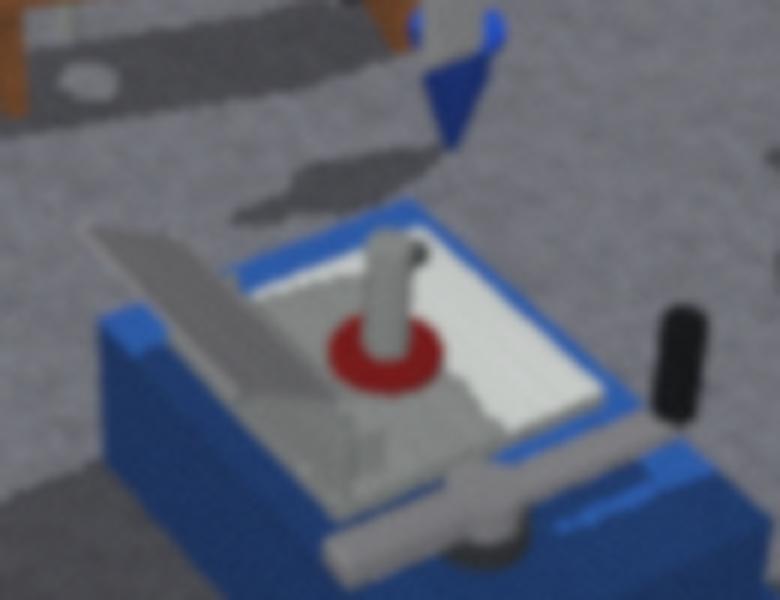

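View pics/w9.png

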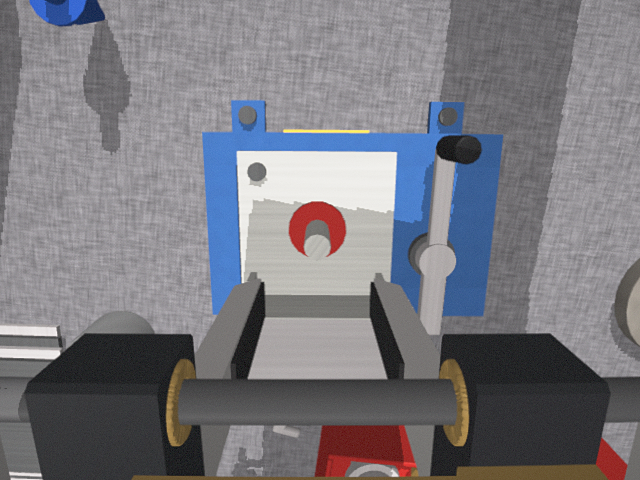

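```bash
python3 - <<'E'
from h import *
crop("pics/w9.png",400,120,500,340,3,"pics/w9t.png") if 0 else crop("pics/w9.png",390,125,500,285,5,"pics/w9a.png") if 0 else crop("pics/w9.png",395,125,495,345,2.7,"pics/w9c.png") if 0 else crop("pics/w9.png",400,130,490,290,3.7,"pics/w9c.png") if 0 else crop("pics/w9.png",390,125,500,235,5,"pics/w9k.png")
crop("pics/w9.png",390,215,480,335,5,"pics/w9p.png")
E
```

```text
(no output)
```

View pics/w9k.png

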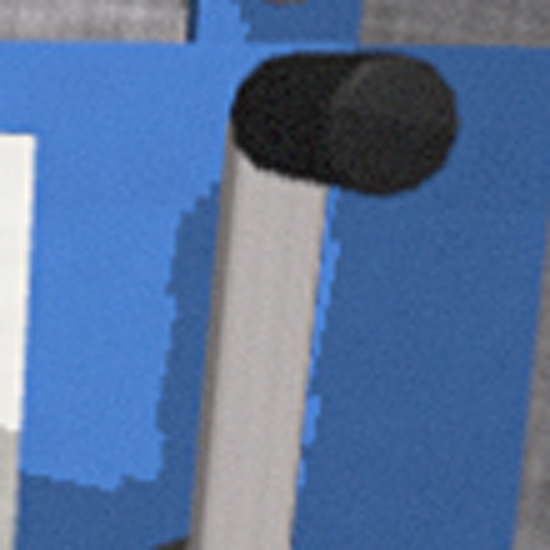

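View pics/w9p.png

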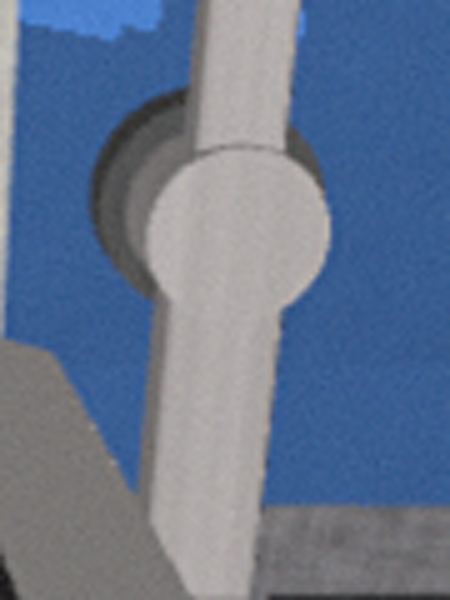

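```bash
python3 - <<'E'
from h import *
import pickle
c=pickle.load(open("w9.pkl","rb"))
k=px2w(c,((393.5)/5-.5+390,(124.5)/5-.5+125),.14)[:2];print("knob",k)
for z in(.095,.1,.105):
    p=px2w(c,((239.5)/5-.5+390,(231.5)/5-.5+215),z)[:2];v=k-p;f=np.radians(6.9)
    a=np.arctan2(v[1],v[0]);print(z,p,np.hypot(*v),"theta",np.pi+f-a if a>0 else np.pi+f-a-2*np.pi)
# pin check
w=lambda u,v:px2w(c,(u,v),.139)
print("pin top",w(317,247))
from scipy.spatial.transform import Rotation as R
M=R.from_euler('xyz',ctrl.get_obs()['eef_rot']).as_matrix();print(M.round(4))
E
```

```text
knob [0.50368227 0.13965921]
0.095 [0.58855685 0.14947341] 0.08544011735383543 theta 0.005307119798498405
0.1 [0.58723772 0.14781235] 0.08395229283406044 theta 0.02315799136372476
0.105 [0.58591859 0.14615129] 0.08249217993256622 theta 0.041646852443409266
pin top [0.57746139 0.05480043 0.139     ]
[[-5.000e-04 -1.240e-01  9.923e-01]
 [-0.000e+00  9.923e-01  1.240e-01]
 [-1.000e+00  0.000e+00 -5.000e-04]]
```

```bash
python3 -m creep '{"hand":[0,0,0,0,0,0,0,0,0],"slide":[[0,0.01,-0.007],[0,0.025,-0.017],[0,0.045,-0.03],[0,0.065,-0.044],[0,0.08,-0.054],[0,0.088,-0.06],[0,0.0925,-0.0627],[0,0.0925,-0.0627],[0,0.0925,-0.0627]],"spin":[0,0,0,0,0,0,0,0,0]}' 6
python3 - <<'E'
from h import *
import pickle
o=ctrl.get_obs();print(o['ee_pos'],o['qpos'])
c=ctrl.calibration("wrist");cv2.imwrite("pics/w10.png",ctrl.camera("wrist")[:,:,::-1]);pickle.dump(c,open("w10.pkl","wb"))
E
```

```text
time_s: 19.47
ee_pos: [0.5035, 0.1385, 0.237]
eef_rot: [-2.668, 1.57, -2.543]
force: [-0.4, -0.5, -0.3]
grip_width: 0.0475
[0.50346691 0.13852763 0.2369588 ] [ 1.98420445e-01  2.19954881e-01  1.56620270e+00 -1.33715857e-04
  1.35574434e+00 -1.49664456e+00]
```

View pics/w10.png

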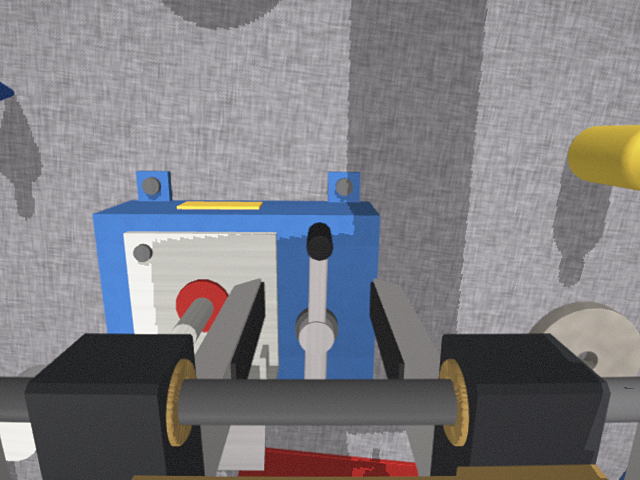

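```bash
python3 -m creep '{"hand":[0,0,0,0,0,0,0,0,0],"slide":[[0.008,0,0],[0.02,0,0],[0.04,0,0],[0.06,0,0],[0.08,0,0],[0.1,0,0],[0.115,0,0],[0.121,0,0],[0.121,0,0]],"spin":[0,0,0,0,0,0,0,0,0]}'
python3 -m creep '{"hand":[0.2,0.4,0.6,0.8,1,1,1],"slide":[[0,0,0],[0,0,0],[0,0,0],[0,0,0],[0,0,0],[0,0,0],[0,0,0]],"spin":[0,0,0,0,0,0,0]}' 6
python3 - <<'E'
from h import *
print(ctrl.get_obs()['ee_pos'])
cv2.imwrite("pics/w11.png",ctrl.camera("wrist")[:,:,::-1])
cv2.imwrite("pics/s11.png",ctrl.camera("scene")[:,:,::-1]);crop("pics/s11.png",270,180,400,290,6,"pics/s11a.png")
E
```

```text
time_s: 20.27
ee_pos: [0.5028, 0.1382, 0.1146]
eef_rot: [-3.058, 1.568, -2.934]
force: [-0.3, 0.2, -0.4]
grip_width: 0.047
time_s: 20.85
ee_pos: [0.5035, 0.1388, 0.1168]
eef_rot: [0.113, 1.57, 0.237]
force: [-2.3, -0.4, 5.3]
grip_width: 0.0176
[0.50350774 0.13881796 0.11676131]
```

View pics/w11.png

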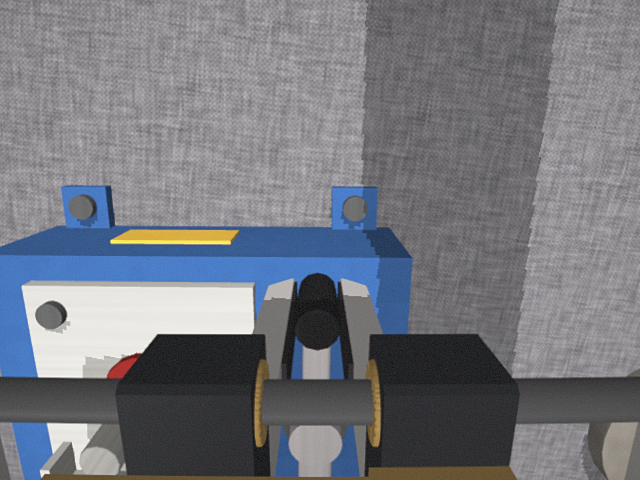

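View pics/s11a.png

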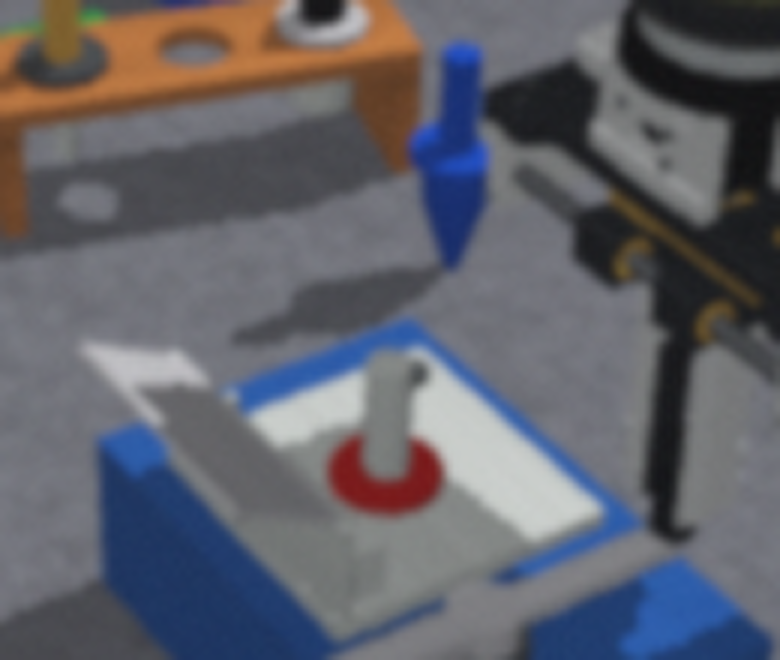

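```bash
python3 -m creep '{"hand":[1,1,1,1,1,1,1,1,1,1,1,1],"slide":[[0,0.0037,0.0001],[0,0.0074,0.0003],[0,0.0111,0.0007],[0,0.0148,0.0013],[0,0.0184,0.0020],[0,0.0220,0.0029],[0,0.0256,0.0039],[0,0.0291,0.0051],[0,0.0325,0.0065],[0,0.0359,0.0080],[0,0.0392,0.0096],[0,0.0425,0.0114]],"spin":[2.5,5,7.5,10,12.5,15,17.5,20,22.5,25,27.5,30]}'
```

```text
time_s: 21.95
ee_pos: [0.5099, 0.1823, 0.1168]
eef_rot: [0.24, 1.569, -0.161]
force: [2.7, -2.3, 4.1]
grip_width: 0.0177
```

```bash
python3 -m creep '{"hand":[1,1,1,1,1,1,1,1,1,1,1,1],"slide":[[0,0.0037,0.0001],[0,0.0074,0.0003],[0,0.0111,0.0007],[0,0.0148,0.0013],[0,0.0184,0.0020],[0,0.0220,0.0029],[0,0.0256,0.0039],[0,0.0291,0.0051],[0,0.0325,0.0065],[0,0.0359,0.0080],[0,0.0392,0.0096],[0,0.0425,0.0114]],"spin":[2.5,5,7.5,10,12.5,15,17.5,20,22.5,25,27.5,30]}'
python3 -m creep '{"hand":[1,1,1,1,1,1,1,1,1,1],"slide":[[0,0.0037,0.0001],[0,0.0074,0.0003],[0,0.0111,0.0007],[0,0.0148,0.0013],[0,0.0184,0.0020],[0,0.0220,0.0029],[0,0.0256,0.0039],[0,0.0291,0.0051],[0,0.0325,0.0065],[0,0.0325,0.0065]],"spin":[2.5,5,7.5,10,12.5,15,17.5,20,22.5,22.5]}'
python3 - <<'E'
from h import *
o=ctrl.get_obs();k=o['ee_pos'][:2]-np.array([.5878,.1485]);print(np.hypot(*k),np.pi+np.radians(6.9)-np.arctan2(k[1],k[0]))
cv2.imwrite("pics/s12.png",ctrl.camera("scene")[:,:,::-1]);crop("pics/s12.png",270,180,400,290,6,"pics/s12a.png")
E
```

```text
time_s: 22.95
ee_pos: [0.537, 0.2168, 0.1167]
eef_rot: [0.505, 1.569, -0.42]
force: [1.5, -4.4, 5.5]
grip_width: 0.0178
time_s: 23.78
ee_pos: [0.5671, 0.2313, 0.1167]
eef_rot: [1.225, 1.569, -0.094]
force: [2.2, -1.9, 4.6]
grip_width: 0.018
0.08537640118223226 1.446052558625605
```

View pics/s12a.png

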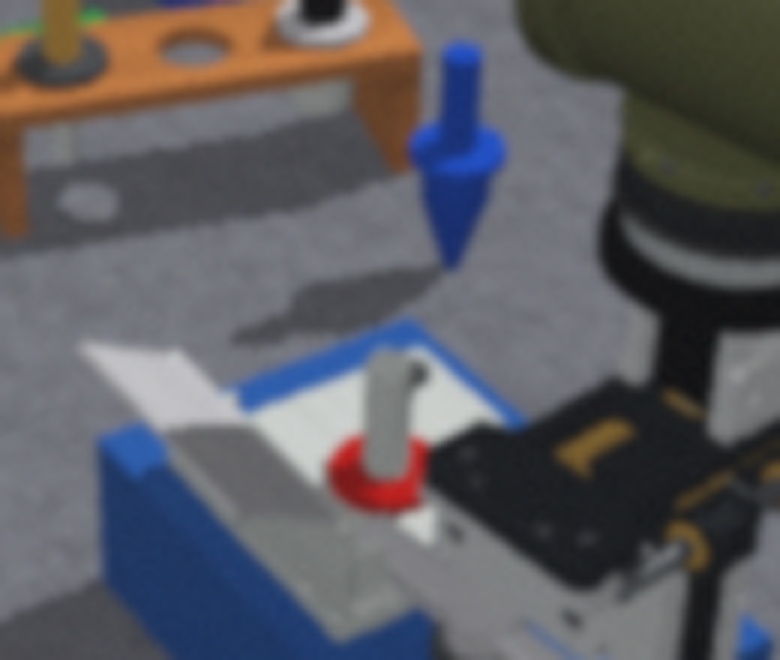

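```bash
python3 -m creep '{"hand":[1,1,1,1,1],"slide":[[0,0.0015,0],[0,0.0030,0.0001],[0,0.0045,0.0002],[0,0.0059,0.0002],[0,0.0059,0.0002]],"spin":[1,2,3,4,4]}'
python3 -m creep '{"hand":[1,1,1],"slide":[[0,0.0015,0],[0,0.003,0.0001],[0,0.003,0.0001]],"spin":[1,2,2]}'
```

```text
time_s: 24.25
ee_pos: [0.5723, 0.2325, 0.1167]
eef_rot: [1.095, 1.57, -0.29]
force: [0.8, -2.6, 5.5]
grip_width: 0.0176
time_s: 24.5
ee_pos: [0.5752, 0.233, 0.1167]
eef_rot: [1.26, 1.57, -0.16]
force: [-0.3, -2.4, 5.4]
grip_width: 0.0177
```

```bash
python3 -m creep '{"hand":[1,1,1],"slide":[[0,0.0008,0],[0,0.0015,0],[0,0.0015,0]],"spin":[0.5,1,1]}'
```

```text
time_s: 24.75
ee_pos: [0.5766, 0.2332, 0.1167]
eef_rot: [1.066, 1.57, -0.371]
force: [0.1, -3.3, 5.2]
grip_width: 0.0177
```

```bash
python3 -m creep '{"hand":[1,1,1],"slide":[[0,0.0006,0],[0,0.0012,0],[0,0.0012,0]],"spin":[0.4,0.8,0.8]}'
```

```text
time_s: 25.0
ee_pos: [0.5778, 0.2334, 0.1167]
eef_rot: [1.063, 1.57, -0.388]
force: [-0.5, -3.2, 5.7]
grip_width: 0.0177
```

```bash
python3 -m creep '{"hand":[1,1,1],"slide":[[0,0.0006,0],[0,0.0012,0],[0,0.0012,0]],"spin":[0.4,0.8,0.8]}'
```

```text
time_s: 25.25
ee_pos: [0.5785, 0.2335, 0.1166]
eef_rot: [-0.987, 1.57, -2.452]
force: [-4.4, -4.2, 7.3]
grip_width: 0.0177
```

```bash
python3 -m creep '{"hand":[1,1,1],"slide":[[0,0.0005,0],[0,0.001,0],[0,0.001,0]],"spin":[0,0,0]}'
```

```text
time_s: 25.5
ee_pos: [0.5785, 0.2337, 0.1162]
eef_rot: [-1.423, 1.567, -2.888]
force: [-10.4, -2.2, 8.1]
grip_width: 0.018
```

```bash
python3 -m creep '{"hand":[0.8,0.5,0.3,0.1,0,0],"slide":[[0,-0.001,0],[0,-0.001,0],[0,-0.001,0],[0,-0.001,0],[0,-0.001,0],[0,-0.001,0]],"spin":[0,0,0,0,0,0]}'
python3 -m creep '{"hand":[0,0,0,0,0,0,0,0,0,0,0,0],"slide":[[-0.005,0,0],[-0.015,0,0],[-0.03,0,0],[-0.05,0,0],[-0.075,0,0],[-0.1,0,0],[-0.12,0,0],[-0.13,0,0],[-0.14,0,-0.02],[-0.14,0,-0.04],[-0.14,0,-0.05],[-0.14,0,-0.05]],"spin":[0,0,0,0,0,0,0,0,0,0,0,0]}'
python3 - <<'E'
from h import *
import pickle
o=ctrl.get_obs();print(o['ee_pos'],o['force'],o['time_s'])
cv2.imwrite("pics/s13.png",ctrl.camera("scene")[:,:,::-1]);crop("pics/s13.png",250,140,410,300,4.5,"pics/s13a.png")
cv2.imwrite("pics/t13.png",ctrl.camera("top")[:,:,::-1])
c=ctrl.calibration("wrist");pickle.dump(c,open("w13.pkl","wb"));cv2.imwrite("pics/w13.png",ctrl.camera("wrist")[:,:,::-1])
E
```

```text
time_s: 26.0
ee_pos: [0.5788, 0.2338, 0.1161]
eef_rot: [-1.336, 1.571, -2.801]
force: [0.8, -0.1, -0.1]
grip_width: 0.0453
time_s: 27.0
ee_pos: [0.573, 0.285, 0.2557]
eef_rot: [-1.468, 1.57, -2.931]
force: [-0.9, 0.4, 0.7]
grip_width: 0.0468
[0.57297278 0.28500964 0.25569601] [-0.9232402   0.40355278  0.67949903] 27.0
```

View pics/s13a.png

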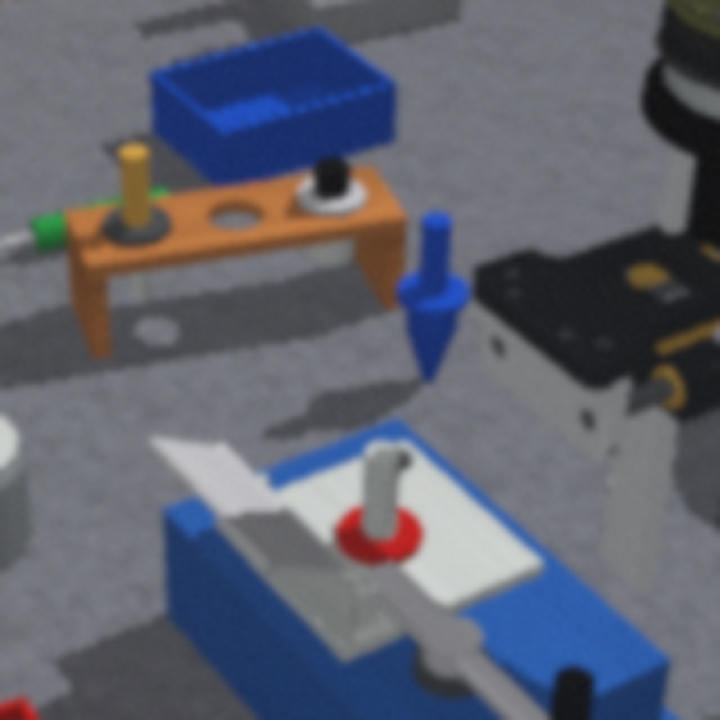

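View pics/w13.png

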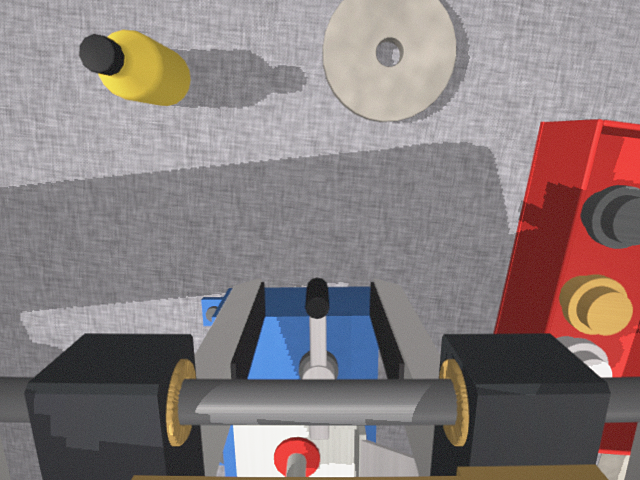

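View pics/t13.png

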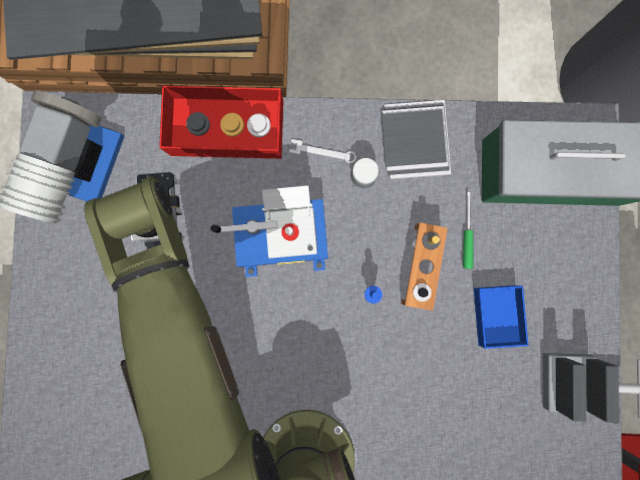

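```bash
python3 - <<'E'
from h import *
crop("pics/t13.png",205,180,335,280,6,"pics/t13a.png")
import pickle
c=pickle.load(open("w13.pkl","rb"))
k=px2w(c,(317,300),.14)[:2]; v=k-np.array([.5878,.1485]);print(k,np.hypot(*v),np.pi+np.radians(6.9)-np.arctan2(v[1],v[0]))
E
```

```text
[0.57805805 0.23961466] 0.09163398580340056 1.5847090126445325
```

View pics/t13a.png

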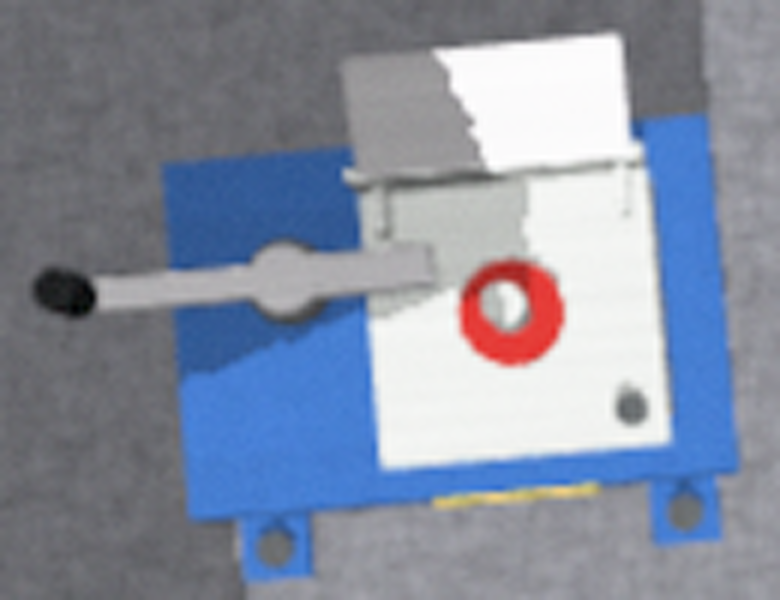

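```bash
python3 - <<'E'
from h import *
T=ctrl.calibration("top");a=lambda x,y:((x+.5)/6-.5+205,(y+.5)/6-.5+180)
print("collar",px2w(T,a(512,312),.089),"top",px2w(T,a(506,306),.139))
for q in[(380,468),(670,441)]:print(px2w(T,a(*q),.083))
ctrl.hand_in()
E
```

```text
collar [0.57730798 0.05353477 0.089     ] top [0.57605543 0.05232804 0.139     ]
[0.51154409 0.10646682 0.083     ]
[ 0.52620008 -0.01308531  0.083     ]
the job is handed in; nothing more can be done
```

The job is handed in. The tapered pin is seated through both holes, and the clamp is at its closed stop. The run took about 27 s of the 72 s allowed; no verdict is reported.

- **Pin:** I took it from the rack's middle hole. I measured the bush hole's centre from the wrist pictures at about (0.577, 0.055), some 13 mm from the bracket hole towards the foot's +y side. I lowered the pin in small steps so its taper drew the bracket across. Readings, taken at the end of each move, showed at most about 4 N on the tool until the collar seated at about 5 N. I then released it.
- **Clamp:** I gripped the knob lightly and took it round the 85 mm arc. It met the stop, with the tool force rising to about 13 N. I let go and backed away clear of everything.
- **Last checks:**
  - The handle points along the foot's +y. By the arm's reading at the stop it is at about 1.57 rad; one rough picture reading gave 1.58.
  - The collar looks flat on the bracket. The pin's top and collar agree to within about 2 mm, which suggests upright within the measuring error.
  - The bracket edges moved about 12 mm with the pin, and no bystander looks moved.
- **Disagreement:** that last knob picture reading put its radius at 92 mm instead of 85 mm. I put this down to a coarse pixel reading and did not follow it up; the arm's own reading at the stop agreed with 85 mm.

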